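# Show the cafetiere's filter to the phone camera

### The arm

A 6-joint arm with a two-finger parallel gripper is mounted at the origin on a cart in front of the work surface, level with it; the furniture and walls round the work are solid. World frame = base frame: x ahead of the robot, y to its left, z up, the work surface at z = 0. Lengths are in m, angles in rad, forces in N, time in s.
With the tool pointing down it reaches from about 0.3 to 0.875 m from the base axis. Payload 6.4 kg.
Tool frame: the origin (TCP) lies on the centre line of the jaws, within the pads' length; the fingertips stand 19 mm ahead of it and the grasp point (between the pads) is the TCP; z points along the fingers, y is the line along which they close (so a half turn about z gives the same grasp; the last joint's range is limited). The gripper opens to 85 mm and grips with 20 to 120 N. Pads are 22 mm wide; open, the fingers measure 114 mm over their backs; the gripper's body (76 mm by 85 mm) begins 54 mm behind the grasp point. The pads swing forward as they close: fully open they stand 13 mm farther back than shut.
Start: joints at [-1.479, 0.181, 1.607, -0, 1.354, -0.206], TCP at [0.169, -0.55, 0.25] pointing down, gripper open.
Joint ranges: [-2.99, 2.99], [-0.89, 2.07], [0.3, 2.58], [-1.14, 4.28], [0, 2.63], [-3.12, 3.12]. Speed limits (rad/s): [2.57, 2.57, 3.01, 3.14, 3.14, 3.14].

### API

Orientations are given as a unit quaternion [x, y, z, w].
In Python, from bench import reach, move_l, goto_joints, set_gripper, hold, inverse_kinematics, sense, grab_frame, calibration, IKError, finish_job gives the robot as it stands. Calls block until the motion is done:
- reach(position, orientation): joint-space move of the TCP to a pose.
- move_l(position, ori=None, rate=0.15): straight line of the TCP; ori=None keeps the orientation; rate is the mean speed in m/s.
- goto_joints(angles): joint-space move.
- set_gripper(opening): opening from 0.0 (shut) to 1.0 (fully open); the grip force is fixed at half the most; returns when the fingers have stopped.
- hold(seconds).
- inverse_kinematics(position, orientation): joint angles nearest the present ones, or None.
- sense(): the state.
- grab_frame(name): name is "scene" or "top" or "wrist"; returns the picture (384x512x3 uint8, blue, green, red); there is no depth.
- calibration(name): a dict with "intrinsics" (3x3 intrinsics, pixels), "dist" ([k1, k2, p1, p2, k3] as OpenCV has them; the pictures are not rectified), "origin" and "orientation" of the camera in the world; the wrist camera has in their place "T_tool_cam" (4x4, takes a point from camera to tool coordinates, whose origin is the TCP and whose axes are the flange's). Camera axes: x right, y down, z forward; pixel columns grow to the right and rows downward; lengths in m; the calibration is good to about 2 mm. A picture is of the moment at which its call begins: read the wrist's pose just before it. calibration takes no time and is no camera call.
A pose or a line that the arm cannot do raises IKError and nothing moves.
- finish_job(): hands the job in; it is judged then, once.
The state is a dict: "t": time; "joints": joint angles; "qvel": joint speeds; "joint_torque": joint torques, N m; "ee_pos": TCP position; "ee_rot": TCP orientation; "contact_force": force on the tool from outside, world axes, zero at the start; "ft_torque": the same for the moment, N m; "grip_width": opening from 0.0 (shut) to 1.0 (fully open); "grip_force": force on a finger pad.
Only numpy, scipy, OpenCV 4.12 (cv2) and the standard library are available. Lean on these libraries where they do the work, as an engineer would, in place of code of your own. Each camera call takes 0.05 s, during which the arm holds its last target. There are 200 camera calls.

### The job

A colleague on a video call wants to see whether the mesh of the cafetiere's filter is clean. Take the plunger by its black knob, draw it up to its stop and lift plunger and lid straight up out of the thin glass, gently, leaving the glass standing where it is; then hold the underside of the filter up to the phone: square to the phone and centred on its front camera, about 12 cm away from the lens. Finish holding it still there - do not put it down or let go - and do not touch the phone or disturb the mug and the teaspoon.

Things in the scene. Friction and masses are not known exactly. Their poses are not given: they have to be found in the camera images.
- press_glass: open glass of the cafetiere in a steel wire frame with a black handle; loose, 0.40 kg. Origin at the centre of its underside, z up, the handle to its -y side (reaches 78 mm from the axis, up to z 103 mm). Rim at z 112 mm; glass 75 mm outside, 70 mm inside diameter; frame feet 91 mm across; inner floor at z 12 mm
- press_lid: steel lid of the cafetiere, 81 mm diameter, 0.12 kg, loose: its flange lies on the glass rim and a skirt of 64 mm diameter hangs 8 mm down inside. Origin at the centre of the flange's underside (in the rim plane when seated), z along the plunger rod towards the knob; the low dome tops out 14 mm above the origin (17 mm at the rod's collar). It carries the plunger, which slides through it
- plunger (a joint): how far the plunger (filter, rod and knob in one piece, 60 g) is drawn up through the lid, in m: 0 pressed down, 0.075 at its stop, the filter just under the lid's skirt; starts at 0.014 to 0.035. Its 0.8 N of friction is less than the lid's weight: lifted by the knob, the plunger slides up first, then takes the lid along, which stays down by the filter
- knob_grip (a point): middle of the plunger's black barrel knob (28 mm diameter, 30 mm high, upright sides of 22 mm; its underside is 15 mm below this point), on the rod's axis; its z axis runs along the rod, up from the filter. Gap between knob underside and lid dome at the start: 18 to 39 mm
- filter_face (a point): centre of the underside of the steel filter disc (65 mm diameter, 6 mm thick) at the lower end of the rod, 129.5 mm below knob_grip; its z axis runs along the rod towards the knob, so the underside looks along -z
- phone: smartphone (150 x 72 x 8 mm, dark, screen lit) upright format, leaning far back on a small aluminium desk stand; fixed. Origin on the worktop under the stand; the screen faces its -x side (roughly the robot) and upward: the screen's normal is 30 degrees from vertical. Reaches from x -75 to +62 mm, y +-36 mm, up to z 94 mm
- phone_lens (a point): the phone's front camera, a small dot at the middle of the screen's upper end, 9 mm from the edge; its z axis is the way the camera looks (the screen's normal), x up along the screen, y across. In the phone's frame it lies at x +49.6, y 0, z +90.3 mm
- mug: cream mug, 84 mm diameter, 91 mm high, with a handle; bystander. Origin at the centre of its underside
- teaspoon: steel spoon, 188 x 38 x 15 mm, lying flat along its x axis; bystander. Origin at its middle
There are look-alikes about, which are no part of the job. What is shaped like the press_lid but purple is not meant.

How it is judged:
By the outcome, as a careful person would: the job done as asked, in the order asked, and still so for the second after the job is handed in, while the arm keeps its last pose, push and grip.
It also fails if it takes over 38 s, if anything falls off the work surface, if the arm or the gripper's body presses on something with over 40 N, if the wrist force passes 120 N, or if a joint passes its speed limit or range.

## Working session

There is one attempt and no reset: what is moved stays moved. The work goes in short steps, each a Python script; the robot and the scene stay as the last script left them, time stands still between calls to the robot, and variables do not carry over. Pictures are saved under pics/ and viewed, at most 10 in all, crops included, and the job is handed in when it is done.

```bash
ls; mkdir -p pics
python3 - <<'E'
from bench import *
import cv2,numpy as np
s=sense();print(s['t'],s['ee_pos'],s['ee_rot'],s['contact_force'])
for n in("scene","top"):
    im=grab_frame(n);cv2.imwrite(f"pics/{n}0.png",im);print(n,calibration(n))
cv2.imwrite("pics/both.png",cv2.resize(np.vstack([cv2.imread("pics/scene0.png"),cv2.imread("pics/top0.png")]),None,fx=.78,fy=.78))
print(calibration("wrist"))
E
```

```text
pics
0.0 [ 0.16868332 -0.54916401  0.24937929] [ 9.88935842e-01  1.48341248e-01  5.87446750e-05 -8.78439609e-04] [0.00682801 0.65683401 0.33640534]
scene {'intrinsics': array([[499.24817231,   0.        , 253.15641646],
       [  0.        , 499.24817231, 192.58357243],
       [  0.        ,   0.        ,   1.        ]]), 'dist': array([-0.14509507,  0.        ,  0.        ,  0.        ,  0.        ]), 'origin': array([-0.24514929,  0.82017917,  0.97306702]), 'orientation': array([-0.35182242,  0.82604791, -0.40361344,  0.1759603 ])}
top {'intrinsics': array([[447.16673474,   0.        , 259.56453329],
       [  0.        , 447.16673474, 188.92409467],
       [  0.        ,   0.        ,   1.        ]]), 'dist': array([-0.12784371,  0.        ,  0.        ,  0.        ,  0.        ]), 'origin': array([0.34789096, 0.06793194, 1.2030462 ]), 'orientation': array([ 0.70584349, -0.70183761,  0.07156252, -0.0639354 ])}
{'intrinsics': array([[317.41346809,   0.        , 253.77021173],
       [  0.        , 317.41346809, 190.09754659],
       [  0.        ,   0.        ,   1.        ]]), 'dist': array([-0.0194378,  0.       ,  0.       ,  0.       ,  0.       ]), 'T_tool_cam': array([[ 1.09550023e-04, -9.61127371e-01, -2.76105350e-01,
         6.97431561e-02],
       [ 9.99999223e-01, -2.37666925e-04,  1.22409119e-03,
         7.66865996e-04],
       [-1.24212865e-03, -2.76105269e-01,  9.61126598e-01,
        -1.23948681e-01],
       [ 0.00000000e+00,  0.00000000e+00,  0.00000000e+00,
         1.00000000e+00]])}
```

View pics/both.png

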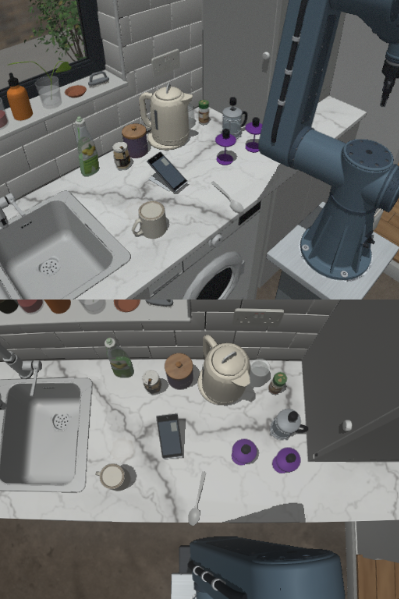

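Candidates, in montage pixels: two purple lid-and-plunger look-alikes at top view (244,452) and (287,460), and a steel one with a dark knob on a glass at (290,423). Steel on glass fits the description. I'll confirm this in one enlarged crop.

Run:
```python
import cv2,numpy as np
a=cv2.imread("pics/scene0.png")[105:225,180:350];b=cv2.imread("pics/top0.png")[110:230,190:410]
f=lambda i,k:cv2.resize(i,None,fx=k,fy=k,interpolation=cv2.INTER_CUBIC)
a=f(a,2.4);b=f(b,2.4);w=max(a.shape[1],b.shape[1])
p=lambda i:cv2.copyMakeBorder(i,0,0,0,w-i.shape[1],0)
cv2.imwrite("pics/crop1.png",np.vstack([p(a),p(b)]))
```

```text
(no output)
```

View pics/crop1.png

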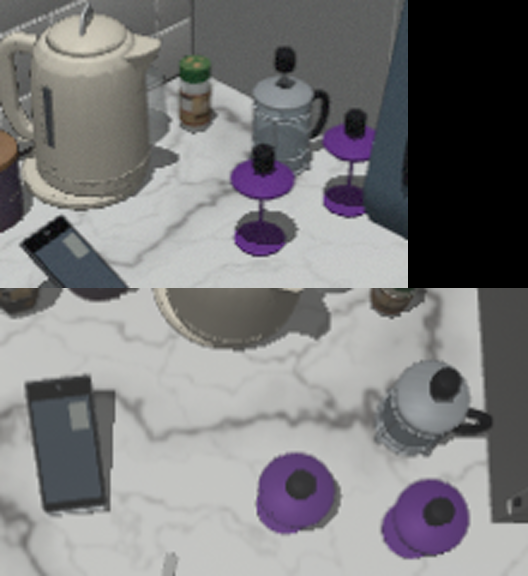

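The steel press with the clear glass is the target: its knob is near top px (376,150) and scene px (299,130). The purple ones are decoys, standing without glass. The phone's top edge is near top px (214,149). Next I measure these.

```bash
cat > h.py <<'E'
from bench import *
import cv2,numpy as np
from scipy.spatial.transform import Rotation as R
def campose(n,s=None):
    c=calibration(n)
    if n=="wrist":
        T=np.eye(4);T[:3,:3]=R.from_quat(s['ee_rot']).as_matrix();T[:3,3]=s['ee_pos'];T=T@c['T_tool_cam'];return c,T[:3,3],T[:3,:3]
    return c,np.array(c['origin']),R.from_quat(c['orientation']).as_matrix()
def ray(n,px,s=None):
    c,o,M=campose(n,s)
    u=cv2.undistortPoints(np.array(px,float).reshape(1,1,2),c['intrinsics'],c['dist']).ravel()
    d=M@np.r_[u,1];return o,d/np.linalg.norm(d)
def onz(n,px,z,s=None):
    o,d=ray(n,px,s);return o+d*(z-o[2])/d[2]
def tri(rays):
    A=sum(np.eye(3)-np.outer(d,d) for o,d in rays);b=sum((np.eye(3)-np.outer(d,d))@o for o,d in rays)
    p=np.linalg.solve(A,b);return p,[np.linalg.norm(np.cross(p-o,d)) for o,d in rays]
def blobs(im,thr,box,amin=20):
    x0,y0,x1,y1=box;m=(im[y0:y1,x0:x1].max(2)<thr).astype(np.uint8)
    cs,_=cv2.findContours(m,cv2.RETR_EXTERNAL,cv2.CHAIN_APPROX_NONE,offset=(x0,y0))
    return [c for c in cs if cv2.contourArea(c)>amin]
E
python3 - <<'E'
from h import *
t=cv2.imread("pics/top0.png");s=cv2.imread("pics/scene0.png")
for thr in(50,60,75):
  for n,im,box in(("top",t,(362,135,392,162)),("scene",s,(285,118,315,142))):
    for c in blobs(im,thr,box):
        (x,y),(w,h),a=cv2.minAreaRect(c);print(thr,n,x,y,w,h,a,cv2.boundingRect(c))
kt=[c for c in blobs(t,60,(362,135,392,162))];ks=blobs(s,60,(285,118,315,142))
if kt and ks:
    f=lambda cs:cv2.minAreaRect(max(cs,key=cv2.contourArea))[0]
    print(tri([ray("top",f(kt)),ray("scene",f(ks))]))
for thr in(80,100,120):
  for c in blobs(t,thr,(195,140,240,212),500):
    q=cv2.minAreaRect(c);ap=cv2.approxPolyDP(cv2.convexHull(c),5,True).reshape(-1,2)
    print(thr,q,ap.tolist())
    b=cv2.boxPoints(q);b=b[np.argsort(b[:,1])]
    for p,z in zip(b,(.0948,.0948,.0198,.0198)):print(p,onz("top",p,z).round(4))
print("cabinet edge",onz("top",(389,150),0),onz("top",(395,207),0))
for p in((319,198),(369,205)):print("decoy",onz("top",p,.1))
E
```

```text
50 top 375.5 149.5 11.0 11.0 90.0 (370, 144, 12, 12)
50 scene 298.5 130.0 10.0 7.0 90.0 (295, 125, 8, 11)
60 top 374.9999694824219 149.5 10.60660171508789 13.435027122497559 45.0 (369, 143, 13, 14)
60 scene 298.0 130.0 10.0 8.0 90.0 (294, 125, 9, 11)
75 top 375.0 149.5 13.0 12.0 90.0 (369, 143, 13, 14)
75 scene 298.5 129.5 11.0 9.0 90.0 (294, 124, 10, 12)
(array([ 0.65023276, -0.22414362,  0.16309109]), [np.float64(0.00030027556818592834), np.float64(0.0003002755681861183)])
80 ((217.96417236328125, 174.4453887939453), (53.80539321899414, 28.9182071685791), 83.2901611328125) [[226, 147], [234, 198], [209, 202], [201, 150]]
[229.1809  146.03754] [0.6753 0.1352 0.0948]
[200.46077 149.41638] [0.6658 0.209  0.0948]
[235.46758 199.4744 ] [0.5486 0.1202 0.0198]
[206.74745 202.85324] [0.5388 0.1971 0.0198]
100 ((219.81228637695312, 174.80751037597656), (55.555580139160156, 36.09114456176758), 87.70938873291016) [[227, 147], [237, 153], [235, 202], [210, 203], [201, 150]]
[236.73322 146.33066] [0.6746 0.1157 0.0948]
[200.6709  147.77316] [0.6702 0.2086 0.0948]
[238.95367 201.84186] [0.5422 0.1107 0.0198]
[202.89136 203.28436] [0.5376 0.2074 0.0198]
120 ((219.8018798828125, 174.44338989257812), (56.38151550292969, 36.226646423339844), 87.51044464111328) [[225, 146], [237, 153], [235, 202], [209, 203], [201, 149]]
[236.67357 145.49245] [0.6768 0.1159 0.0948]
[200.48112 147.06602] [0.6721 0.2092 0.0948]
[239.12263 201.82076] [0.5423 0.1103 0.0198]
[202.93019 203.39433] [0.5373 0.2073 0.0198]
cabinet edge [ 0.6964875  -0.31062865  0.        ] [ 0.53337463 -0.3189622   0.        ]
decoy [ 0.54004882 -0.09298569  0.1       ]
decoy [ 0.52283204 -0.21978216  0.1       ]
```

Knob found at (0.650,-0.224,0.163), inside its expected 0.156–0.177 height range. Phone edges measure 0.128 m (should be 0.130), so they agree. Now a close wrist look at the phone, then at the press, while moving.

```bash
cat >> h.py <<'E'
def down(yaw): # tool x along yaw+90deg, z down
    c,s=np.cos(yaw),np.sin(yaw);return R.from_matrix(np.array([[-s,c,0],[c,s,0],[0,0,-1.]])).as_quat()
E
python3 - <<'E'
from h import *
import json
q=down(.11);print(R.from_quat(q).as_matrix().round(2).tolist())
n=R.from_euler('z',.11).apply([-.5,0,.866]);u=R.from_euler('z',.11).apply([.866,0,.5])
M=np.c_[np.cross(u,-n),u,-n]
for p,o in(([.63,.19,.32],q),([.65,-.224,.163],q),(np.array([.663,.171,.09])+.2495*n,R.from_matrix(M).as_quat())):
    print(np.round(inverse_kinematics(p,o),2))
for p in([.13,-.42,.35],):
    s=sense();move_l(p,rate=.3)
reach([.42,.10,.36],q);print(sense()['t'])
reach([.60,.19,.32],q);hold(.1)
s=sense();im=grab_frame("wrist");cv2.imwrite("pics/wphone.png",im);np.savez("wphone.npz",ee_pos=s['ee_pos'],ee_rot=s['ee_rot'])
move_l([.65,-.224,.32],rate=.3);hold(.1)
s=sense();im2=grab_frame("wrist");cv2.imwrite("pics/wpress.png",im2);np.savez("wpress.npz",ee_pos=s['ee_pos'],ee_rot=s['ee_rot'])
print(s['t'],s['ee_pos'],s['contact_force'])
cv2.imwrite("pics/wb.png",cv2.resize(np.hstack([im,im2]),None,fx=.78,fy=.78))
E
```

```text
[[-0.11, 0.99, 0.0], [0.99, 0.11, 0.0], [0.0, 0.0, -1.0]]
[ 0.11  0.32  1.3  -0.    1.52  0.  ]
[-0.5   0.5   1.37 -0.    1.27 -0.61]
[ 0.06 -0.22  1.96  0.03  0.87 -0.07]
2.9417
5.5667 [ 0.65021685 -0.2223348   0.32030655] [0.31771154 0.58337184 0.15350724]
```

View pics/wb.png

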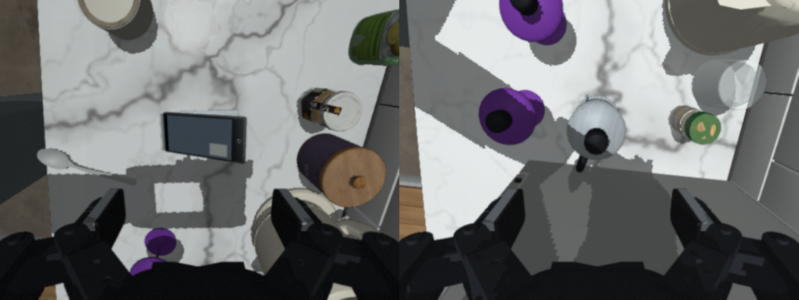

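In the wrist views, the phone is at (205,137) with its lens end to the right at about (238,143). The press is seen from above, its knob at (597,140) and handle below, with decoys to the left. Now I refine both.

Run:
```python
from h import *
a=cv2.imread("pics/wphone.png");b=cv2.imread("pics/wpress.png")
sa=np.load("wphone.npz");sb=np.load("wpress.npz")
for thr in(70,90):
  for c in blobs(a,thr,(195,130,330,220),800):
    q=cv2.minAreaRect(c);ap=cv2.approxPolyDP(cv2.convexHull(c),4,True).reshape(-1,2)
    print(thr,q[0],q[1],q[2],ap.tolist())
    for p in ap: print(p,onz("wrist",p,.0948 if p[0]>260 else .0198,sa).round(4))
for thr in(40,55,70):
  for c in blobs(b,thr,(225,150,285,202),80):
    q=cv2.minAreaRect(c);print("knob",thr,q,cv2.boundingRect(c),onz("wrist",q[0],.17,sb))
cv2.imwrite("pics/crop2.png",np.vstack([cv2.resize(a[135:215,200:330],None,fx=4,fy=4,interpolation=cv2.INTER_CUBIC),cv2.resize(b[120:190,200:330],None,fx=4,fy=4,interpolation=cv2.INTER_CUBIC)]))
```

```text
70 (260.6497497558594, 182.4290313720703) (107.77592468261719, 70.75611877441406) 3.6913859844207764 [[209, 146], [312, 151], [313, 208], [295, 219], [278, 219], [213, 193]]
[209 146] [0.5395 0.1906 0.0198]
[312 151] [0.6628 0.2094 0.0948]
[313 208] [0.6747 0.1432 0.0948]
[295 219] [0.6557 0.1273 0.0948]
[278 219] [0.6357 0.1252 0.0948]
[213 193] [0.5497 0.1254 0.0198]
90 (255.0, 181.5) (75.0, 120.0) 90.0 [[209, 145], [313, 150], [313, 219], [195, 219]]
[209 145] [0.5394 0.1919 0.0198]
[313 150] [0.6637 0.2106 0.0948]
[313 219] [0.6769 0.1296 0.0948]
[195 219] [0.5269 0.0838 0.0198]
knob 40 ((251.5, 181.0), (32.0, 29.0), 90.0) (237, 165, 30, 33) [ 0.64830497 -0.22400508  0.17      ]
knob 55 ((252.0, 181.5), (33.0, 30.0), 90.0) (237, 165, 31, 34) [ 0.648799   -0.22441316  0.17      ]
knob 70 ((251.5, 182.0), (34.0, 31.0), 90.0) (236, 165, 32, 35) [ 0.64840624 -0.22492123  0.17      ]
```

View pics/crop2.png

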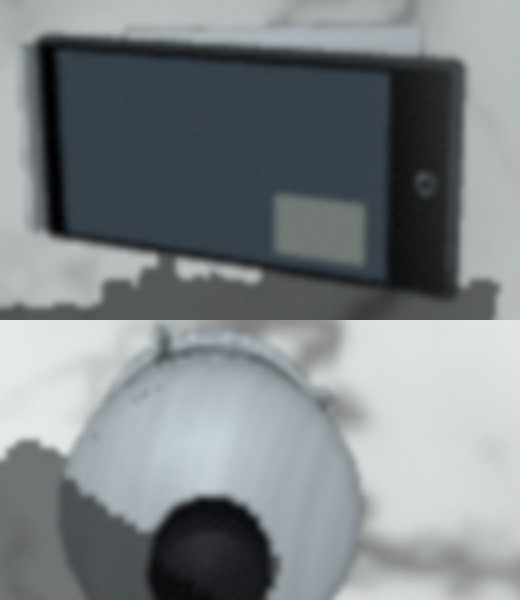

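Run:
```python
from h import *
sa=np.load("wphone.npz");sb=np.load("wpress.npz")
k,r=tri([ray("top",(375.3,149.5)),ray("scene",(298.4,129.8)),ray("wrist",(251.7,181.5),sb)]);print("knob",k,r)
k,r=tri([ray("top",(375.3,149.5)),ray("wrist",(251.7,181.5),sb)]);print("knob2",k,r)
L=onz("wrist",(306.4,180.6),.0903,sa);print("lens",L, "tri with top", tri([ray("top",(214,151)),ray("wrist",(306.4,180.6),sa)]))
tl,tr=[onz("wrist",p,.0948,sa) for p in((315.1,150.1),(313.9,208.9))]
bl,br=[onz("wrist",p,.0198,sa) for p in((210.1,144.1),(212.1,193.6))]
print(tl,tr,bl,br,"w",np.linalg.norm(tl-tr),np.linalg.norm(bl-br),"l",np.linalg.norm(tl-bl),np.linalg.norm(tr-br))
d=lambda v:np.arctan2(v[1],v[0])
print("yaws",d(tl-bl),d(tr-br),d(tl-tr)-np.pi/2,d(bl-br)-np.pi/2)
q=down(.11)
move_l([.6495,-.2245,.22],q,rate=.12);hold(.15)
s=sense();im=grab_frame("wrist");cv2.imwrite("pics/wnear.png",im);np.savez("wnear.npz",ee_pos=s['ee_pos'],ee_rot=s['ee_rot'])
for c in blobs(im,50,(180,140,330,290),300):print(cv2.minAreaRect(c),cv2.boundingRect(c))
print(s['t'],s['contact_force'])
```

```text
knob [ 0.64932672 -0.22518786  0.16404608] [np.float64(0.0005531841508649981), np.float64(0.000486989459924993), np.float64(0.0010142003562662871)]
knob2 [ 0.64863144 -0.22438302  0.16779918] [np.float64(0.000611627136206128), np.float64(0.0006116271362060456)]
lens [0.66275326 0.17402674 0.0903    ] tri with top (array([0.66257954, 0.17431079, 0.0916107 ]), [np.float64(8.997714562417285e-05), np.float64(8.997714562434317e-05)])
[0.66607408 0.21072369 0.0948    ] [0.67589214 0.14222515 0.0948    ] [0.540775   0.19326331 0.0198    ] [0.54849964 0.12443556 0.0198    ] w 0.06919858617511868 0.06925986449566451 l 0.14707047141425456 0.14889700569625505
yaws 0.13845800300783168 0.13874666927450022 0.1423628220796107 0.11176380582019241
((248.9499969482422, 228.15000915527344), (48.69908142089844, 75.57843780517578), 18.434946060180664) (218, 191, 58, 69)
6.75 [ 0.00269468 -0.06499877  0.05565429]
```

View pics/wnear.png

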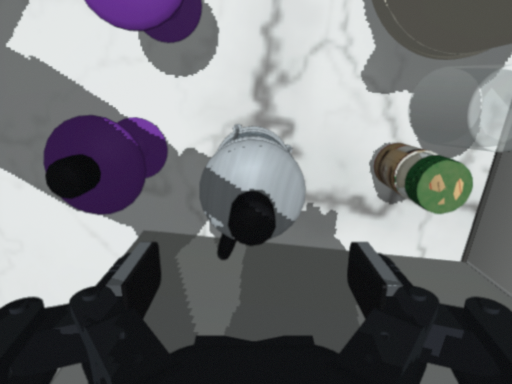

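The knob is at (252,215), centred between the fingers. The decoy to the left and the spice jar are clear of them. I'll grasp.

Run:
```python
from h import *
q=down(.11);f=lambda t:(lambda s:print(t,round(s['t'],2),s['ee_pos'].round(4),s['contact_force'].round(2),round(s['grip_width'],3),round(s['grip_force'],1)))(sense())
move_l([.6493,-.2250,.165],q,rate=.08);f("at")
set_gripper(0.0);f("closed")
move_l([.6493,-.2250,.205],q,rate=.06);f("up1");hold(.2);f("h")
move_l([.6493,-.2250,.235],q,rate=.04);hold(.2);f("up2")
a=grab_frame("scene");w=grab_frame("wrist");f("pic")
cv2.imwrite("pics/l1.png",np.hstack([cv2.resize(a[95:215,240:360],(384,384)),w[:,60:440]]))
```

```text
at 7.64 [ 0.6496 -0.2252  0.1654] [-0.04 -1.04  1.13] 1.002 0.0
closed 8.22 [ 0.6493 -0.225   0.1651] [-0.24  0.56 -0.47] 0.308 58.8
up1 9.03 [ 0.6496 -0.2252  0.2053] [ 0.2   0.09 -0.59] 0.307 59.2
h 9.23 [ 0.6493 -0.225   0.2047] [ 0.9  -0.76  0.52] 0.311 59.2
up2 10.33 [ 0.6491 -0.2249  0.2346] [ 0.58 -0.37 -2.12] 0.309 59.7
pic 10.43 [ 0.6492 -0.2249  0.2347] [-0.27  0.22 -1.74] 0.307 59.7
```

View pics/l1.png

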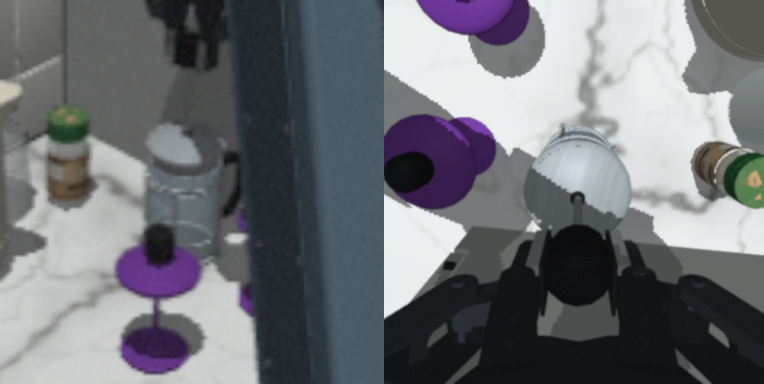

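The lid is being carried: −1.74 N matches 0.18 kg, and the grip is on the knob. I'll lift it clear, check the glass, then carry it to the phone.

```bash
cat >> h.py <<'E'
YAW=.135;LENS=np.array([.6627,.1741,.0905])
_r=R.from_euler('z',YAW);N=_r.apply([-.5,0,np.sqrt(.75)]);U=_r.apply([np.sqrt(.75),0,.5])
QF=R.from_matrix(np.c_[np.cross(U,-N),U,-N]).as_quat()
E
python3 - <<'E'
from h import *
q=down(.11);f=lambda t:(lambda s:print(t,round(s['t'],2),s['ee_pos'].round(4),s['contact_force'].round(2),round(s['grip_width'],3),round(s['grip_force'],1)))(sense())
move_l([.6493,-.2250,.29],q,rate=.06)
move_l([.6493,-.2250,.36],q,rate=.12);hold(.1);f("up")
w1=grab_frame("wrist")
move_l(LENS+.30*N,QF,rate=.15);f("near")
move_l(LENS+.2495*N,QF,rate=.08);hold(.5);f("there")
for n in("scene","top","wrist"):cv2.imwrite(f"pics/f_{n}.png",grab_frame(n))
s=sense();np.savez("wf.npz",ee_pos=s['ee_pos'],ee_rot=s['ee_rot'])
S=cv2.imread("pics/f_scene.png");T=cv2.imread("pics/f_top.png");W=cv2.imread("pics/f_wrist.png")
r=lambda i:cv2.resize(i,(400,300),interpolation=cv2.INTER_CUBIC)
cv2.imwrite("pics/fin.png",np.vstack([np.hstack([r(S[110:290,130:370]),r(T[90:270,170:410])]),np.hstack([r(W),r(w1)])]))
E
```

```text
up 12.33 [ 0.6488 -0.2248  0.3583] [ 0.45 -0.57 -1.49] 0.308 59.8
near 15.22 [0.5143 0.1536 0.3503] [ 1.   -1.22 -1.8 ] 0.307 59.8
there 16.5 [0.5391 0.1573 0.3067] [ 0.04  0.72 -1.37] 0.308 59.8
```

View pics/fin.png

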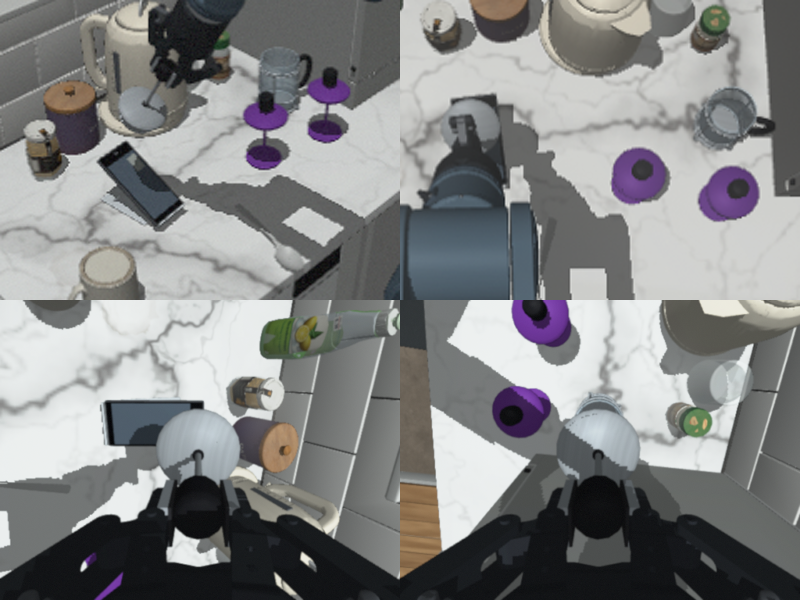

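Run:
```python
from h import *
c=calibration("wrist");Ti=np.linalg.inv(c['T_tool_cam'])
def pj(P):
    P=(Ti[:3,:3]@np.atleast_2d(P).T).T+Ti[:3,3];return cv2.projectPoints(P,np.zeros(3),np.zeros(3),c['intrinsics'],c['dist'])[0].reshape(-1,2)
a=np.linspace(0,6.28,100)
for d in(.100,.105,.108,.111,.115,.12):
    p=pj(np.c_[.0405*np.cos(a),.0405*np.sin(a),0*a+d]);print(d,"L/R/top",p.min(0).round(1),p.max(0)[0].round(1),"coll",pj([0,0,d-.017]).round(1))
W=cv2.imread("pics/f_wrist.png");cv2.imwrite("pics/fw.png",cv2.resize(W[120:290,170:340],None,fx=3.5,fy=3.5,interpolation=cv2.INTER_CUBIC))
```

```text
0.1 L/R/top [198.8 141.2] 308.5 coll [[253.6 203.5]]
0.105 L/R/top [199.9 140.3] 307.4 coll [[253.6 201.2]]
0.108 L/R/top [200.5 139.7] 306.7 coll [[253.6 199.9]]
0.111 L/R/top [201.2 139.2] 306.1 coll [[253.6 198.6]]
0.115 L/R/top [202.  138.6] 305.3 coll [[253.6 197. ]]
0.12 L/R/top [202.9 137.8] 304.3 coll [[253.6 195. ]]
```

View pics/fw.png

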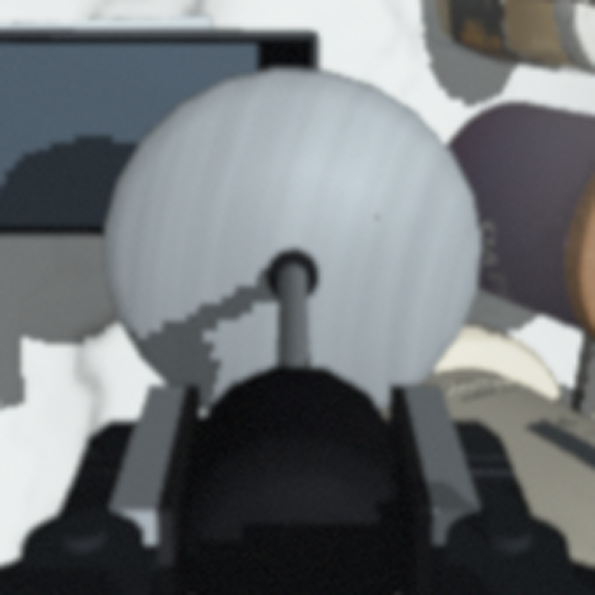

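In the crop, the lid edges (200, 307, top 139.4) and the collar (253.7,199.4) fall within 1 px of where an aligned plunger gripped at the knob's middle would show. So the filter is on axis, and the knob-to-TCP offset is under about 3 mm. The glass, mug, spoon and decoys are undisturbed.

```bash
python3 -c "
from h import *
hold(.3);s=sense();print(s['t'],s['ee_pos'],s['grip_force']);print(finish_job())"
```

```text
16.95 [0.53907597 0.15732128 0.30655084] 59.80783750863907
the job is handed in; nothing more can be done
None
```

The job is handed in at 17 s: the arm is holding the filter's underside square to the phone, about 12 cm from the lens and centred on it, and the glass is still standing where it was. The placement is from camera measurements, and no verdict came back.

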